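# Wedge the sprung latch open and slide the sanding block out

### The job

The cork sanding block is locked in its gluing cradle by a spring latch that shuts again as soon as it is let go. Drive the wooden wedge, thin end first and straight side along the low fence, between the fence and the round latch head until it is fully home and holds the latch open by itself. Then slide the block out of the cradle towards the robot and leave it lying flat on the open apron, clear of the rails, with the wedge still in place; do not disturb the tools lying around.

Things in the scene. Friction and masses are not known exactly. Their poses are not given: they have to be found in the camera images.
- cradle: Fixed plywood cradle. Origin: underside of the board, on the bench; x points into the cradle, away from the robot, y to its left, z up. All 'cradle' figures in this list are mm in this frame. Board x -125..112, y -64..166, top at z 18. The open apron in front of the rails is x -125..-12. Brass spring barrel at x 10, y 137..163, top z 40.
- block_seat (a point): Cradle x 45, y 0, z 18: middle of the block's seat, in a channel along x between two rails (inner walls y +-47, x -12..82, top z 53). Their lips overhang to y +-39 from z 47, so the block can only slide along x. Corner stops behind it (x 70..82, |y| 35..47, top z 53) leave a 70 mm opening through which fingers reach the block's rear face from above and may follow it between the lips.
- fence_start (a point): Cradle x -50, y 82, z 32: upper front left corner of the low fence strip (x -50..108, y 70..82, top z 32). The wedge slides over the board along the fence's left face y 82, in the +x direction, up to an end stop (face at x 100, y 70..124, top z 34).
- latch (a joint): Sliding spring latch: 0 = shut, up to 0.030 m as it is drawn to the cradle's +y. A bar sunk in the board joins the round head to the pawl that stands in front of the block. The spring pushes it shut with 3.2 N at 0, 5.6 N at 0.030. It frees the block from about 0.020; the fully driven wedge holds it at about 0.026. Pushing the wedge in takes about 5 to 15 N.
- pawl_tip (a point): Inner end of the pawl, cradle x 10, y 27 when shut, z 30. The steel pawl is 12 (x) by 18 (y) mm, top z 38, and moves with the latch.
- latch_head (a point): Top centre of the latch head, an upright steel pin 18 mm in diameter standing from the board to z 38; at cradle x 10, y 97 when shut, so the gap between fence and head is 6 mm.
- wedge_center (a point): Loose dark wooden wedge 110 long, 30 high, 70 g, lying flat; point half-way along and up. Its x points to the thin end (x +55). Straight side: y -16. Other side: y +16 from x -55 to -20 (parallel part, 32 thick, to grasp), then tapering to y -11 at the 5 mm thick tip. Fully home its tip meets the end stop and this point is at cradle x 45, y 98, z 33, axes parallel to the cradle's.
- block_center (a point): Centre of the loose cork sanding block, 46 x 90 x 27 mm, 60 g. Its own y axis is its 90 mm length, which lies across the channel (along cradle y); in the cradle its centre starts at about cradle x 43, y 0, z 31.5.
- apron_center (a point): Middle of the open apron on the board's top: cradle x -68, y 0, z 18. The block should end about here.
- plane_center (a point): Bystander: brass finger plane, 29 x 60 x 31 mm, its centre. Leave alone.
- bridge_center (a point): Bystander: maple bridge blank, 33 x 41 x 8 mm, its centre. Leave alone.
- tailpiece_center (a point): Bystander: black tailpiece, 41 x 111 x 9 mm, its centre. Leave alone.

How it is judged (in metres and radians):
On the way:
1. the wedge is home between fence and latch head and the latch is open, with the block still in the cradle (value of joint latch above 0.0225 m and x of each of wedge_center, block_center in the frame of cradle above 0.025 m and z of wedge_center in the frame of cradle below 0.04 m and y of wedge_center in the frame of cradle between 0.088 and 0.108 m), for 0.2 s.
At the end, for the whole second after the job is handed in: The wedge lies flat between fence and latch head, its tip within 20 mm of the end stop, holding the latch open by at least 22.5 mm (latch joint above 0.0225); the block lies flat on the apron, its centre between cradle x -102 and -36 mm and within 50 mm of the middle line (value of joint latch above 0.0225 m and x of wedge_center in the frame of cradle above 0.025 m and z of wedge_center in the frame of cradle below 0.04 m and y of wedge_center in the frame of cradle between 0.088 and 0.108 m and x of block_center in the frame of cradle between -0.102 and -0.036 m and y of block_center in the frame of cradle between -0.05 and 0.05 m and z of block_center in the frame of cradle between 0.027 and 0.036 m and angle between block_center's own z axis and vertical below 0.1 rad); the robot touches nothing.
It fails at once if a bystander (finger plane, bridge blank, tailpiece) was moved more than 20 mm (distance of any of plane_center, bridge_center, tailpiece_center from where it was at the start of the episode above 0.02 m).
It also fails if it takes over 54 s, if anything falls off the work surface, if the arm or the gripper's body presses on something with over 40 N, if the wrist force passes 120 N, or if a joint passes its speed limit or range.

### The arm

A 6-joint arm with a two-finger parallel gripper is mounted at the origin on the work surface; the furniture and walls round the work are solid. World frame = base frame: x ahead of the robot, y to its left, z up, the work surface at z = 0. Lengths are in mm, angles in rad, forces in N, time in s.
With the tool pointing down it reaches from about 400 to 925 mm from the base axis. Payload 3.4 kg.
Tool frame: the origin (TCP) lies at the centre of the arm's flange, where the gripper is bolted on; the fingertips stand 173 mm ahead of it and the grasp point (between the pads) lies 155 mm ahead of it; z points along the fingers, y is the direction in which the jaws open and shut (so a half turn about z gives the same grasp; the last joint's range is limited). The gripper opens to 85 mm and grips with 20 to 120 N. Pads are 22 mm wide; open, the fingers measure 114 mm over their backs; the gripper's body (76 mm by 85 mm) begins 54 mm behind the grasp point. The pads swing forward as they close: fully open they stand 13 mm farther back than shut.
Start: joints at [-1.333, 0.307, 1.506, -0, 1.328, -0.073], TCP at [175.823, -547.466, 404.705] pointing down, gripper open.
Joint ranges: [-3.12, 3.12], [-1.05, 2.28], [0.14, 2.33], [-1.42, 4.57], [0.1, 2.73], [-2.68, 2.68]. Speed limits (rad/s): [2.57, 2.57, 3.14, 3.14, 3.14, 3.14].

### API

Orientations are given as a unit quaternion [x, y, z, w].
In Python, from bench import robot gives the robot as it stands.
- The arm moves only by the tool jog_arm, never from a script. Its argument "deltas" is a list of rows, each an object with "twist": the turn, a rotation vector about the tool's x, y, z in degrees, a list of three; "xyz": the shift along the tool's x, y, z in cm, a list of three; "gripper": the finger opening in cm, from 0 to 8.54. In form: [{"twist": [rx, ry, rz], "xyz": [dx, dy, dz], "gripper": gripper}, ...]. A call has 1 to 8 rows; each row shifts and turns the pose as measured when the row begins, along the tool's axes as they then stand; what a row does not reach is not made up. A row lasts 1/10 s, in which the tool goes at most 50 mm and 8.59 degrees, less where a joint would pass 70% of its speed; a pose out of reach is approached as far as the arm can. A call with a gripper value outside its range is refused whole. The fingers move at their own pace and stop on an object; "squeeze" is the grip in N (left out, the last holds). Time passes only in rows, so rows that do not move let the fingers close. It gives the time, the measured TCP pose, the force and the opening at its end, in the units of the state.
- robot.observe(): the state, without advancing time (a new reading comes with each control period).
- robot.get_image(name): name is "scene" or "top"; returns the picture (400x640x3 uint8, red, green, blue); there is no depth.
- robot.camera_model(name): a dict with "intrinsics" (3x3 intrinsics, pixels), "R" (3x3) and "t" (3): a world point X has camera coordinates R X + t. Camera axes: x right, y down, z forward; pixel columns grow to the right and rows downward; lengths in mm; the calibration is good to about 2 mm. A picture is of the moment at which its call begins. camera_model takes no time and is no camera call.
- robot.sign_off(): hands the job in, once; it reports no verdict.
The state is a dict: "t": time; "q": joint angles; "qd": joint speeds; "joint_efforts": joint torques, N m; "ee_pos": TCP position; "eef_rot": TCP orientation; "ft_force": force on the tool from outside, world axes, zero at the start; "wrist_torque": the same for the moment, N m; "gripper_width": finger opening in mm.
Only numpy, scipy, OpenCV 4.12 (cv2) and the standard library are available. Lean on these libraries where they do the work, as an engineer would, in place of code of your own. Each camera call takes 0.05 s, during which the arm holds its last target. There are 200 camera calls.

## Working session

There is one attempt and no reset: what is moved stays moved. The work goes in short steps, Python scripts to look and compute and a tool call to move; the robot and the scene stay as the last step left them, time stands still between calls to the robot, and variables do not carry over. Pictures are saved under pics/ and viewed, about 8 in all and at most 12, crops included, and the job is handed in when it is done.

Besides the shell and the picture viewer there is one more tool, called after "Emit:" as name(argument=value, ...), one argument or row to a line, values as JSON. jog_arm: Moves the arm, as the interface text tells. Its arguments: {"type":"object","properties":{"deltas":{"type":"array","items":{"type":"object","properties":{"twist":{"type":"array","items":{"type":"number"}},"xyz":{"type":"array","items":{"type":"number"}},"gripper":{"type":"number"}}}},"squeeze":{"type":"number"}},"required":["deltas"]}

```bash
mkdir -p pics
python3 - <<'E'
from bench import robot
import cv2
for n in("scene","top"):
    im=robot.get_image(n); cv2.imwrite(f"pics/{n}0.png",im[:,:,::-1])
    m=robot.camera_model(n); print(n,m)
print(robot.observe())
E
```

```text
scene {'intrinsics': array([[473.03740818,   0.        , 312.35649867],
       [  0.        , 473.03740818, 191.62616525],
       [  0.        ,   0.        ,   1.        ]]), 'R': array([[ 0.26774492,  0.96348172,  0.00395328],
       [ 0.69908462, -0.19144402, -0.68893388],
       [-0.66301837,  0.18722222, -0.72481341]]), 't': array([ -83.25562205, -334.44633556, 1458.7507658 ])}
top {'intrinsics': array([[487.21272575,   0.        , 323.9458441 ],
       [  0.        , 487.21272575, 200.32554344],
       [  0.        ,   0.        ,   1.        ]]), 'R': array([[ 0.01523847, -0.99967319,  0.02052584],
       [-0.99228082, -0.01764614, -0.12274927],
       [ 0.12307136, -0.01849688, -0.99222543]]), 't': array([-102.8799978 ,  535.59540612, 1070.45754803])}
{'t': 0.1, 'q': array([-1.33348847e+00,  3.07538691e-01,  1.50751460e+00, -1.17879249e-05,
        1.32842226e+00, -7.34899082e-02]), 'qd': array([ 1.27823036e-03,  2.91067810e-05, -2.97671672e-03, -6.60069258e-04,
       -1.91015127e-03, -3.73500798e-04]), 'joint_efforts': array([ 5.82985322e-04, -4.58528316e+01, -2.52608085e+01, -1.23548107e-04,
        5.59131702e-03,  2.16733997e-05]), 'ee_pos': array([ 175.75693344, -547.17451074,  403.86027721]), 'eef_rot': array([ 9.87949215e-01,  1.54775524e-01, -8.27281439e-05, -9.37825131e-04]), 'ft_force': array([-0.29782317, -0.23071261, -0.50009748]), 'wrist_torque': array([ 0.02516998, -0.00525705,  0.00081332]), 'gripper_width': 85.25770070114054}
```

View pics/top0.png

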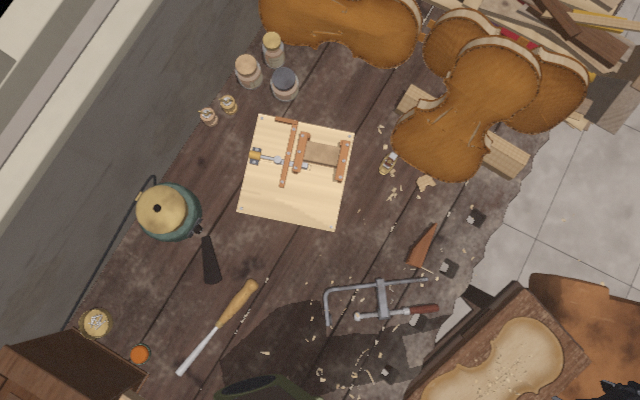

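View pics/scene0.png

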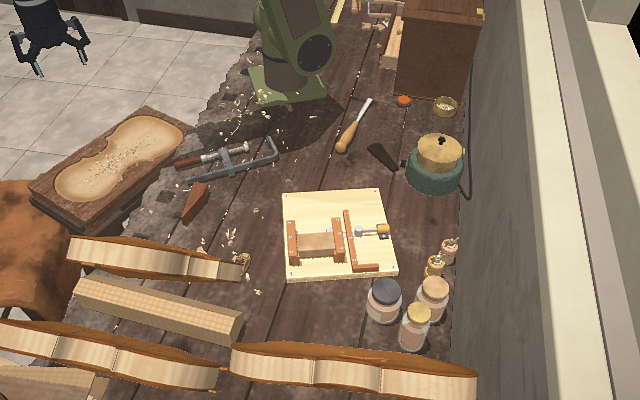

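The top view shows the cradle (corners near (260,114), (354,128), (335,231), (237,210)) and the wedge near (424,245), with its thin end at (436,224). Next I'll zoom in.

Run:
```python
import cv2,numpy as np
t=cv2.imread("pics/top0.png");s=cv2.imread("pics/scene0.png")
a=cv2.resize(t[105:240,230:365],(400,400),interpolation=cv2.INTER_CUBIC)
b=cv2.resize(t[210:290,390:470],(400,400),interpolation=cv2.INTER_CUBIC)
c=cv2.resize(s[170:240,170:240],(400,200),interpolation=cv2.INTER_CUBIC)
cv2.imwrite("pics/crop1.png",np.hstack([a,b]))
```

```text
(no output)
```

View pics/crop1.png

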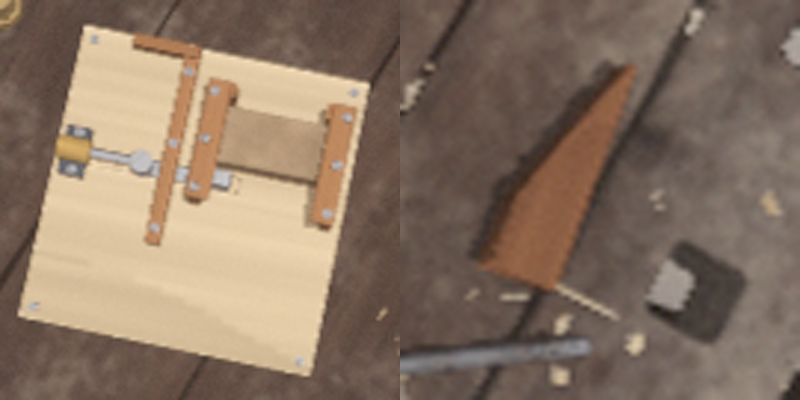

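```bash
cat > h.py <<'E'
import cv2,numpy as np
from bench import robot
def cast(n,px,z):
    m=robot.camera_model(n);R=m["R"];t=m["t"]
    px=np.atleast_2d(px).astype(float)
    d=(R.T@np.linalg.inv(m["intrinsics"])@np.c_[px,np.ones(len(px))].T).T
    C=-R.T@t
    return (C+d*((z-C[2])/d[:,2])[:,None])[:,:2]
def proj(n,P):
    m=robot.camera_model(n);c=np.atleast_2d(P)@m["R"].T+m["t"];c=c@m["intrinsics"].T
    return c[:,:2]/c[:,2:]
def quad(mask,k=4):
    c=max(cv2.findContours(mask,0,cv2.CHAIN_APPROX_NONE)[0],key=cv2.contourArea)
    return c,cv2.approxPolyN(c,k,ensure_convex=True)[0]
def polysub(c,poly):
    # refine polygon: fit line to contour points near each side, intersect
    P=c[:,0].astype(float);L=[];n=len(poly)
    for i in range(n):
        a=poly[i].astype(float);b=poly[(i+1)%n].astype(float);u=(b-a)/np.linalg.norm(b-a)
        s=(P-a)@u;d=(P-a)@[-u[1],u[0]];l=np.linalg.norm(b-a)
        q=P[(abs(d)<2.5)&(s>.08*l)&(s<.92*l)]
        vx,vy,x,y=cv2.fitLine(q.astype(np.float32),cv2.DIST_HUBER,0,.01,.01).ravel();L.append(np.cross([x,y,1],[x+vx,y+vy,1]))
    o=[]
    for i in range(n):
        p=np.cross(L[i-1],L[i]);o.append(p[:2]/p[2])
    return np.array(o)
E
python3 - <<'E'
from h import *
for n in("top","scene"):
    print(n,"C",-robot.camera_model(n)["R"].T@robot.camera_model(n)["t"])
    im=cv2.imread(f"pics/{n}0.png");hsv=cv2.cvtColor(im,cv2.COLOR_BGR2HSV)
    H,S,V=cv2.split(hsv)
    roi=np.zeros_like(H)
    if n=="top": roi[105:240,230:365]=255
    else: roi[180:290,275:405]=255
    m=((V>150)&(roi>0)).astype(np.uint8)*255
    m=cv2.morphologyEx(m,cv2.MORPH_CLOSE,np.ones((15,15)))
    m=cv2.morphologyEx(m,cv2.MORPH_OPEN,np.ones((3,3)))
    c,q=quad(m);s=polysub(c,q);w=cast(n,s,18)
    print("board px",s.round(1).tolist(),"w",w.round(1).tolist(),np.linalg.norm(w-np.roll(w,-1,0),axis=1).round(1))
    roi[:]=0
    if n=="top": roi[215:275,400:445]=255
    else: roi[175:230,170:215]=255
    m=((H<14)&(S>110)&(V>60)&(roi>0)).astype(np.uint8)*255
    m=cv2.morphologyEx(m,cv2.MORPH_CLOSE,np.ones((3,3)))
    c,q=quad(m,4);s=polysub(c,q);w=cast(n,s,30)
    print("wedge px",s.round(1).tolist(),"w",w.round(1).tolist(),np.linalg.norm(w-np.roll(w,-1,0),axis=1).round(1),cv2.contourArea(c))
E
```

```text
top C [ 401.28611867  -73.59505491 1129.99084687]
board px [[354.2, 132.6], [334.1, 231.3], [235.9, 211.0], [258.4, 113.1]] w [[700.3, -162.8], [468.4, -118.6], [511.0, 106.6], [742.7, 62.7]] [236.1 229.2 235.9 229.4]
wedge px [[420.4, 267.9], [405.4, 262.5], [411.7, 248.4], [438.1, 218.1]] w [[388.7, -313.1], [400.1, -279.3], [431.9, -293.8], [501.6, -354.6]] [ 35.7  34.9  92.4 120.2] 504.0
scene C [1223.27610999 -256.92304128  827.23984207]
board px [[378.7, 189.2], [403.0, 291.4], [285.8, 279.6], [281.0, 179.9]] w [[516.9, 106.1], [791.1, 51.6], [703.5, -164.5], [425.5, -110.5]] [279.6 233.2 283.2 235.1]
wedge px [[209.7, 184.1], [204.7, 201.4], [173.5, 236.1], [194.1, 181.6]] w [[406.5, -278.0], [458.8, -295.6], [541.8, -371.4], [388.4, -312.5]] [ 55.2 112.4 164.4  38.9] 566.0
```

```bash
cat >> h.py <<'E'
from scipy.spatial.transform import Rotation as Ro
TH=np.radians(-10.75);O=np.array([602.5,-79.3])
def c2w(x,y,z=None):
    c,s=np.cos(TH),np.sin(TH);p=O+[c*x-s*y,s*x+c*y]
    return p if z is None else np.r_[p,z]
def w2c(p):
    c,s=np.cos(TH),np.sin(TH);d=np.array(p[:2])-O;return np.array([c*d[0]+s*d[1],-s*d[0]+c*d[1]])
def plan(x,y,z,yaw):
    """cm shift in tool axes AFTER turning to yaw (deg), and tilt fix; z = TCP height"""
    o=robot.observe();R=Ro.from_quat(o["eef_rot"])
    a=np.radians(yaw);X=[np.cos(a),np.sin(a),0];Y=[np.sin(a),-np.cos(a),0];T=Ro.from_matrix(np.c_[X,Y,[0,0,-1]])
    tw=(R.inv()*T).as_rotvec(degrees=True);d=T.inv().apply(np.array([x,y,z])-o["ee_pos"])/10
    print("t",o["t"],"pos",o["ee_pos"].round(1),"twist",tw.round(2),"then shift cm",d.round(2),"F",o["ft_force"].round(1),"w",round(o["gripper_width"],1),"cradle",w2c(o["ee_pos"]).round(1))
E
python3 - <<'E'
from h import *
print("pred head,pawl tip top,fence start,fence end left,block rear? px",proj("top",[c2w(10,97,38),c2w(10,27,38),c2w(-50,82,32),c2w(100,82,32),c2w(10,137,40)]).round(1).tolist())
print("crop px",[(230+.3375*a,105+.3375*b) for a,b in((140,160),(230,181),(147,243),(190,55),(90,150))])
u=np.array([np.cos(np.radians(-20)),np.sin(np.radians(-20))]);c=np.array([444.6,-317.5]);v=np.array([-u[1],u[0]])
P=[np.r_[c+a*u+b*v,30] for a,b in((-55,-16),(-55,16),(-20,16),(55,-11),(55,-16))]
print("wedge pred",proj("top",P).round(1).tolist(),proj("scene",P).round(1).tolist())
print("crop", [(390+.2*(a-400),210+.2*b) for a,b in((552,290),(480,265),(515,190),(628,65),(634,68))])
g=c-49*u;print(g);plan(*g,260,-20)
E
```

```text
pred head,pawl tip top,fence start,fence end left,block rear? px [[277.1, 158.7], [307.2, 164.9], [278.2, 185.9], [292.0, 123.2], [259.9, 155.0]]
crop px [(277.25, 159.0), (307.625, 166.0875), (279.6125, 187.0125), (294.125, 123.5625), (260.375, 155.625)]
wedge pred [[420.7, 268.5], [407.3, 263.3], [412.5, 248.7], [434.7, 222.0], [436.8, 222.8]] [[193.5, 181.4], [206.8, 182.2], [203.4, 192.9], [183.3, 216.8], [181.1, 216.6]]
crop [(420.4, 268.0), (406.0, 263.0), (413.0, 248.0), (435.6, 223.0), (436.8, 223.6)]
[ 398.55506158 -300.74101298]
t 0.1 pos [ 175.8 -547.2  403.9] twist [-1.100e-01  3.000e-02  3.781e+01] then shift cm [ 12.51 -30.78  14.39] F [-0.3 -0.2 -0.5] w 85.3 cradle [-332.  -539.3]
```

Emit:
jog_arm(
  deltas=[
    {"twist": [0,0,7.56],"xyz": [0,0,0],"gripper": 5},
    {"twist": [0,0,7.56],"xyz": [0,0,0],"gripper": 5},
    {"twist": [0,0,7.56],"xyz": [0,0,0],"gripper": 5},
    {"twist": [0,0,7.56],"xyz": [0,0,0],"gripper": 5},
    {"twist": [0,0,7.56],"xyz": [0,0,0],"gripper": 5},
    {"twist": [0,0,0],"xyz": [0,0,0],"gripper": 5},
  ],
)

```text
t: 0.7
ee_pos: [175.4, -545.9, 400.4]
eef_rot: [0.983, -0.186, -0.002, -0.004]
ft_force: [-0.1, -1.1, -0.1]
gripper_width: 49.9
```

Emit:
jog_arm(
  deltas=[
    {"twist": [0,0,0],"xyz": [1.6,-3.8,1.0],"gripper": 5},
    {"twist": [0,0,0],"xyz": [1.6,-3.8,1.5],"gripper": 5},
    {"twist": [0,0,0],"xyz": [1.6,-3.8,1.8],"gripper": 5},
    {"twist": [0,0,0],"xyz": [1.6,-3.8,1.8],"gripper": 5},
    {"twist": [0,0,0],"xyz": [1.6,-3.8,1.8],"gripper": 5},
    {"twist": [0,0,0],"xyz": [1.6,-3.8,1.8],"gripper": 5},
    {"twist": [0,0,0],"xyz": [1.6,-3.8,1.8],"gripper": 5},
    {"twist": [0,0,0],"xyz": [1.2,-3.8,1.8],"gripper": 5},
  ],
)

```text
t: 1.5
ee_pos: [404.5, -304.3, 265.3]
eef_rot: [0.984, -0.178, 0.001, 0.001]
ft_force: [0.0, -0.4, 0.2]
gripper_width: 50.1
```

```bash
python3 -c "
from h import *
plan(398.6,-300.7,205,-20)"
```

```text
t 1.5 pos [ 404.5 -304.3  265.3] twist [ 0.08 -0.1  -0.45] then shift cm [-0.67 -0.14  6.03] F [ 0.  -0.4  0.2] w 50.1 cradle [-152.6 -258. ]
```

Emit:
jog_arm(
  deltas=[
    {"twist": [0,0,-0.45],"xyz": [-0.67,-0.14,2],"gripper": 5},
    {"twist": [0,0,0],"xyz": [0,0,2],"gripper": 5},
    {"twist": [0,0,0],"xyz": [0,0,1.5],"gripper": 5},
    {"twist": [0,0,0],"xyz": [0,0,0],"gripper": 5},
  ],
)

```text
t: 1.9
ee_pos: [401.6, -293.8, 205.9]
eef_rot: [0.987, -0.162, -0.001, -0.001]
ft_force: [-0.5, 0.2, 0.6]
gripper_width: 50.0
```

```bash
python3 -c "
from h import *
plan(398.6,-300.7,185,-20)
im=robot.get_image('top');a=cv2.resize(im[210:310,360:460],(500,500))[:,:,::-1]
im=robot.get_image('scene');b=cv2.resize(im[130:230,150:250],(500,500))[:,:,::-1]
cv2.imwrite('pics/g1.png',cv2.resize(np.hstack([a,b]),(800,400)))"
```

```text
t 1.9 pos [ 401.6 -293.8  205.9] twist [-0.13  0.16  1.41] then shift cm [-0.05  0.75  2.09] F [-0.5  0.2  0.6] w 50.0 cradle [-157.3 -248.2]
```

View pics/g1.png

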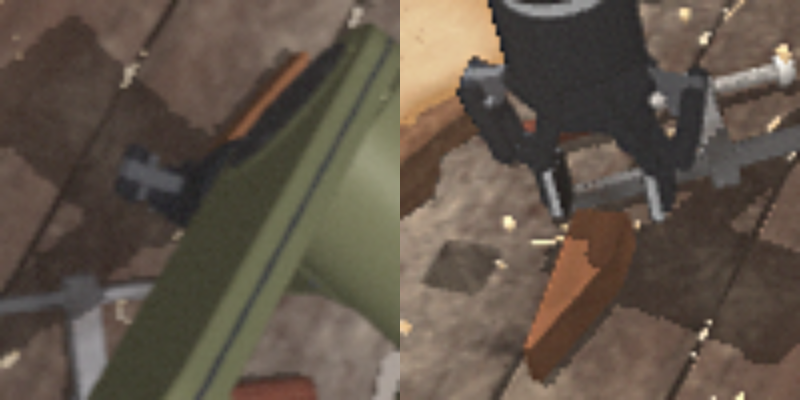

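The scene view shows the open fingers above the wedge's rear end, at about (555,215) and (655,215) in the crop. They are off to the left by about 7 mm, so I'll correct that.

Emit:
jog_arm(
  deltas=[
    {"twist": [0,0,1.4],"xyz": [0,0.7,0],"gripper": 5},
    {"twist": [0,0,0],"xyz": [0,0,0],"gripper": 5},
    {"twist": [0,0,0],"xyz": [0,0,0],"gripper": 5},
  ],
)

```text
t: 2.3
ee_pos: [400.4, -303.5, 209.8]
eef_rot: [0.985, -0.175, 0.002, 0.001]
ft_force: [0.4, 0.1, -0.1]
gripper_width: 49.9
```

```bash
python3 -c "
from h import *
plan(398.6,-300.7,185,-20)"
```

```text
t 2.3 pos [ 400.4 -303.5  209.8] twist [ 0.06 -0.29 -0.17] then shift cm [-0.27 -0.2   2.48] F [ 0.4  0.1 -0.1] w 49.9 cradle [-156.7 -258. ]
```

Emit:
jog_arm(
  deltas=[
    {"twist": [0,0,0],"xyz": [-0.25,-0.2,1.0],"gripper": 5},
    {"twist": [0,0,0],"xyz": [0,0,1.0],"gripper": 5},
    {"twist": [0,0,0],"xyz": [0,0,0.4],"gripper": 5},
    {"twist": [0,0,0],"xyz": [0,0,0.2],"gripper": 5},
    {"twist": [0,0,0],"xyz": [0,0,0.2],"gripper": 5},
    {"twist": [0,0,0],"xyz": [0,0,0.2],"gripper": 5},
  ],
)

```text
t: 2.9
ee_pos: [398.7, -301.1, 178.0]
eef_rot: [0.985, -0.175, 0.003, 0.001]
ft_force: [-0.7, 0.1, 0.3]
gripper_width: 50.0
```

```bash
python3 -c "
from h import *
plan(398.6,-300.7,185,-20)"
```

```text
t 2.9 pos [ 398.7 -301.1  178. ] twist [ 0.09 -0.38 -0.2 ] then shift cm [-0.02 -0.04 -0.7 ] F [-0.7  0.1  0.3] w 50.0 cradle [-158.9 -255.9]
```

Emit:
jog_arm(
  deltas=[
    {"xyz": [0,0,0.15],"twist": [0,0,0],"gripper": 5},
    {"xyz": [0,0,0.15],"twist": [0,0,0],"gripper": 5},
    {"xyz": [0,0,0.15],"twist": [0,0,0],"gripper": 5},
  ],
)

```text
t: 3.2
ee_pos: [398.9, -301.1, 173.1]
eef_rot: [0.985, -0.175, 0.003, 0.001]
ft_force: [-0.2, 0.4, 0.9]
gripper_width: 50.0
```

Emit:
jog_arm(
  deltas=[
    {"xyz": [0,0,0.15],"twist": [0,0,0],"gripper": 5},
    {"xyz": [0,0,0.1],"twist": [0,0,0],"gripper": 5},
  ],
)

```text
t: 3.4
ee_pos: [399.0, -301.2, 170.6]
eef_rot: [0.985, -0.175, 0.003, 0.001]
ft_force: [0.6, -0.5, 0.6]
gripper_width: 49.8
```

Emit:
jog_arm(
  deltas=[
    {"xyz": [0,0,0.15],"twist": [0,0,0],"gripper": 5},
    {"xyz": [0,0,0.1],"twist": [0,0,0],"gripper": 5},
  ],
)

```text
t: 3.6
ee_pos: [398.9, -301.1, 170.4]
eef_rot: [0.985, -0.175, 0.004, 0.002]
ft_force: [-2.5, 1.1, 9.0]
gripper_width: 49.7
```

Emit:
jog_arm(
  deltas=[
    {"xyz": [0,0,-0.8],"twist": [0,-0.4,-0.2],"gripper": 5},
    {"xyz": [0,0,-0.7],"twist": [0,0,0],"gripper": 5},
    {"xyz": [0,0,0],"twist": [0,0,0],"gripper": 5},
    {"xyz": [0,0,0],"twist": [0,0,0],"gripper": 5},
  ],
)

```text
t: 4.0
ee_pos: [398.9, -301.2, 186.7]
eef_rot: [0.985, -0.174, 0.001, 0.002]
ft_force: [0.3, -0.5, 0.0]
gripper_width: 50.2
```

```bash
python3 -c "
from h import *
plan(398.6,-300.7,188.4,-20)"
```

```text
t 4.0 pos [ 398.9 -301.2  186.7] twist [ 0.15 -0.14  0.02] then shift cm [-0.04 -0.03 -0.17] F [ 0.3 -0.5  0. ] w 50.2 cradle [-158.7 -255.9]
```

Emit:
jog_arm(
  squeeze=60,
  deltas=[
    {"xyz": [0,0,-0.15],"twist": [0,0,0],"gripper": 4},
    {"xyz": [0,0,0],"twist": [0,0,0],"gripper": 3.4},
    {"xyz": [0,0,0],"twist": [0,0,0],"gripper": 2.8},
    {"xyz": [0,0,0],"twist": [0,0,0],"gripper": 2.5},
    {"xyz": [0,0,0],"twist": [0,0,0],"gripper": 2.5},
    {"xyz": [0,0,0],"twist": [0,0,0],"gripper": 2.5},
    {"xyz": [0,0,0],"twist": [0,0,0],"gripper": 2.5},
  ],
)

```text
t: 4.7
ee_pos: [398.7, -301.1, 188.2]
eef_rot: [0.985, -0.174, 0.001, 0.001]
ft_force: [0.9, 1.7, 2.6]
gripper_width: 30.5
```

```bash
python3 -c "
from h import *
plan(398.6,-300.7,280,-20)"
```

```text
t 4.7 pos [ 398.7 -301.1  188.2] twist [ 0.13 -0.1   0.01] then shift cm [-0.03 -0.03 -9.18] F [0.9 1.7 2.6] w 30.5 cradle [-158.8 -255.9]
```

Emit:
jog_arm(
  deltas=[
    {"xyz": [0,0,-1],"twist": [0,0,0],"gripper": 2.5},
    {"xyz": [0,0,-2],"twist": [0,0,0],"gripper": 2.5},
    {"xyz": [0,0,-2.5],"twist": [0,0,0],"gripper": 2.5},
    {"xyz": [0,0,-2.5],"twist": [0,0,0],"gripper": 2.5},
    {"xyz": [0,0,-1],"twist": [0,0,-4.6],"gripper": 2.5},
    {"xyz": [0,0,0],"twist": [0,0,-4.6],"gripper": 2.5},
    {"xyz": [0,0,0],"twist": [0,0,0],"gripper": 2.5},
  ],
)

```text
t: 5.4
ee_pos: [397.8, -300.0, 282.8]
eef_rot: [0.996, -0.091, -0.001, -0.0]
ft_force: [-0.1, 1.1, -1.1]
gripper_width: 30.5
```

```bash
python3 -c "
from h import *
plan(*c2w(-119,104),275,-10.75)
im=robot.get_image('scene');cv2.imwrite('pics/g2.png',cv2.resize(im[80:260,120:420],None,fx=2.6,fy=2.6)[:,:,::-1])"
```

```text
t 5.4 pos [ 397.8 -300.   282.8] twist [0.01 0.15 0.26] then shift cm [  4.1  -35.9    0.78] F [-0.1  1.1 -1.1] w 30.5 cradle [-160. -255.]
```

View pics/g2.png

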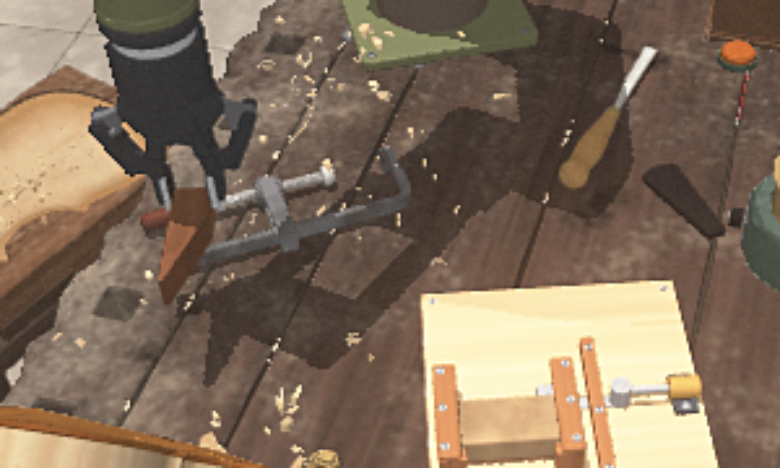

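The wedge is held level, at about (185,240) in the crop. Next I'll carry it over.

Emit:
jog_arm(
  deltas=[
    {"xyz": [0.5,-2,0],"twist": [0,0,0.2],"gripper": 2.5},
    {"xyz": [0.5,-4,0],"twist": [0,0,0],"gripper": 2.5},
    {"xyz": [0.5,-4,0],"twist": [0,0,0],"gripper": 2.5},
    {"xyz": [0.5,-4.5,0],"twist": [0,0,0],"gripper": 2.5},
    {"xyz": [0.5,-4.5,0],"twist": [0,0,0],"gripper": 2.5},
    {"xyz": [0.5,-4.5,0],"twist": [0,0,0],"gripper": 2.5},
    {"xyz": [0.5,-4,0],"twist": [0,0,0],"gripper": 2.5},
    {"xyz": [0.3,-3,0],"twist": [0,0,0],"gripper": 2.5},
  ],
)

```text
t: 6.25
ee_pos: [497.4, -2.7, 280.2]
eef_rot: [0.994, -0.107, -0.003, 0.001]
ft_force: [0.7, -0.1, -1.2]
gripper_width: 30.5
```

Emit:
jog_arm(
  deltas=[
    {"xyz": [0.2,-1.5,0],"twist": [0,0,0],"gripper": 2.5},
    {"xyz": [0,0,0],"twist": [0,0,0],"gripper": 2.5},
    {"xyz": [0,0,0],"twist": [0,0,0],"gripper": 2.5},
  ],
)

```text
t: 6.55
ee_pos: [502.9, 16.4, 278.9]
eef_rot: [0.994, -0.106, -0.004, 0.0]
ft_force: [-0.4, 0.2, -1.2]
gripper_width: 30.2
```

```bash
python3 -c "
from h import *
plan(*c2w(-119,101),225,-10.75)"
```

```text
t 6.55 pos [502.9  16.4 278.9] twist [ 0.09  0.5  -1.47] then shift cm [-0.33 -2.55  5.39] F [-0.4  0.2 -1.2] w 30.2 cradle [-115.7   75.5]
```

Emit:
jog_arm(
  deltas=[
    {"xyz": [-0.2,-1.3,1],"twist": [0,0.5,-1.45],"gripper": 2.5},
    {"xyz": [-0.1,-1.2,2],"twist": [0,0,0],"gripper": 2.5},
    {"xyz": [0,0,1],"twist": [0,0,0],"gripper": 2.5},
    {"xyz": [0,0,0],"twist": [0,0,0],"gripper": 2.5},
    {"xyz": [0,0,0],"twist": [0,0,0],"gripper": 2.5},
  ],
)

```text
t: 7.05
ee_pos: [503.8, 37.3, 237.6]
eef_rot: [0.995, -0.097, -0.001, 0.002]
ft_force: [0.0, -0.6, -1.5]
gripper_width: 30.5
```

```bash
python3 -c "
from h import *
plan(*c2w(-119,101),206,-10.75)
im=robot.get_image('scene');cv2.imwrite('pics/g3.png',cv2.resize(im[130:290,270:430],(600,600))[:,:,::-1])"
```

```text
t 7.05 pos [503.8  37.3 237.6] twist [ 0.24  0.09 -0.41] then shift cm [-0.03 -0.48  3.16] F [ 0.  -0.6 -1.5] w 30.5 cradle [-118.7   96.2]
```

View pics/g3.png

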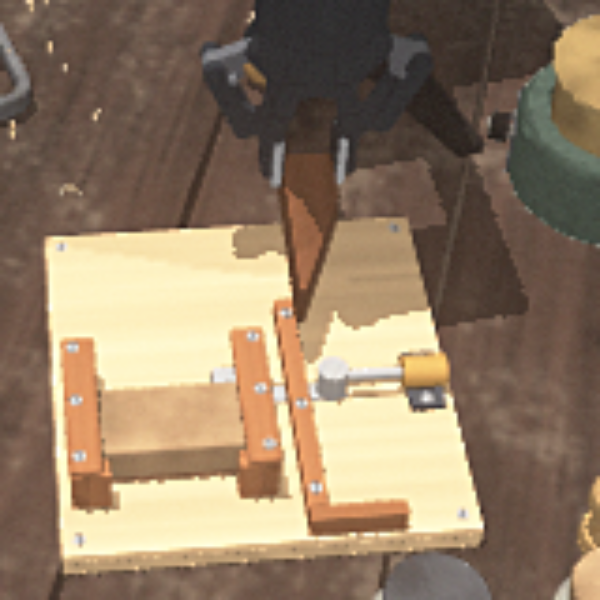

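The wedge tip, at about (300,315) in the crop, hovers above the fence front and points to the gap. I'll shift it left, then lower.

Emit:
jog_arm(
  deltas=[
    {"xyz": [0,-0.3,0.5],"twist": [0.2,0,-0.4],"gripper": 2.5},
    {"xyz": [0,-0.2,0.8],"twist": [0,0,0],"gripper": 2.5},
    {"xyz": [0,0,0.8],"twist": [0,0,0],"gripper": 2.5},
    {"xyz": [0,0,0],"twist": [0,0,0],"gripper": 2.5},
    {"xyz": [0,0,0],"twist": [0,0,0],"gripper": 2.5},
  ],
)

```text
t: 7.6
ee_pos: [505.6, 41.2, 216.4]
eef_rot: [0.996, -0.095, 0.001, 0.0]
ft_force: [0.4, 0.4, -0.1]
gripper_width: 30.5
```

```bash
python3 -c "
from h import *
plan(*c2w(-119,101),206,-10.75)"
```

```text
t 7.6 pos [505.6  41.2 216.4] twist [-0.  -0.1 -0.1] then shift cm [-0.13 -0.07  1.04] F [ 0.4  0.4 -0.1] w 30.5 cradle [-117.7  100.3]
```

Emit:
jog_arm(
  deltas=[
    {"xyz": [-0.1,-0.1,0.4],"twist": [0,0,0],"gripper": 2.5},
    {"xyz": [0,0,0.3],"twist": [0,0,0],"gripper": 2.5},
    {"xyz": [0,0,0.15],"twist": [0,0,0],"gripper": 2.5},
    {"xyz": [0,0,0],"twist": [0,0,0],"gripper": 2.5},
  ],
)

```text
t: 8.0
ee_pos: [504.8, 42.6, 207.3]
eef_rot: [0.996, -0.094, 0.001, 0.0]
ft_force: [0.7, 0.2, -1.0]
gripper_width: 30.4
```

```bash
python3 -c "
from h import *
plan(*c2w(-119,101),206,-10.75)"
```

```text
t 8.0 pos [504.8  42.6 207.3] twist [-0.   -0.11 -0.08] then shift cm [-0.03  0.06  0.13] F [ 0.7  0.2 -1. ] w 30.4 cradle [-118.7  101.6]
```

Emit:
jog_arm(
  deltas=[
    {"xyz": [0,0,0.1],"twist": [0,0,0],"gripper": 2.5},
    {"xyz": [0,0.15,0],"twist": [0,0,0],"gripper": 2.5},
    {"xyz": [0,0.15,0],"twist": [0,0,0],"gripper": 2.5},
  ],
)

```text
t: 8.3
ee_pos: [504.4, 39.7, 206.4]
eef_rot: [0.996, -0.094, 0.001, 0.0]
ft_force: [-0.2, 2.7, 0.0]
gripper_width: 30.5
```

Emit:
jog_arm(
  deltas=[
    {"xyz": [0,0.1,0],"twist": [0,0,0],"gripper": 2.5},
    {"xyz": [0,0.1,0],"twist": [0,0,0],"gripper": 2.5},
  ],
)

```text
t: 8.5
ee_pos: [504.1, 38.5, 206.6]
eef_rot: [0.996, -0.094, 0.001, -0.001]
ft_force: [-0.3, 6.1, -1.6]
gripper_width: 30.2
```

```bash
python3 -c "
from h import *
plan(*c2w(-119,98),206,-10.75)
o=robot.observe();print(o['wrist_torque'])
im=robot.get_image('scene');cv2.imwrite('pics/g4.png',cv2.resize(im[160:260,310:410],(600,600))[:,:,::-1])"
```

```text
t 8.5 pos [504.1  38.5 206.6] twist [-0.14 -0.15 -0.02] then shift cm [-0.03 -0.06  0.06] F [-0.3  6.1 -1.6] w 30.2 cradle [-118.7   97.4]
[ 1.17502045 -0.02753019  0.62709515]
```

View pics/g4.png

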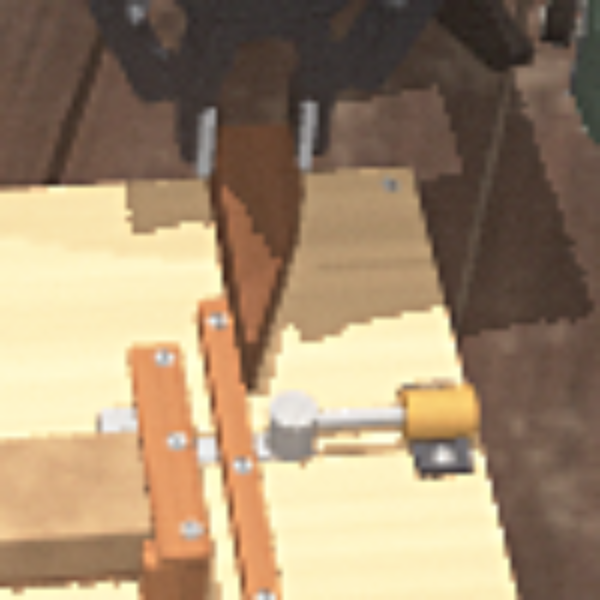

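Contact is at cradle y ≈ 97.5, as expected, with the straight side along the fence. Next I'll push the wedge in.

Emit:
jog_arm(
  deltas=[
    {"xyz": [0.5,-0.03,0],"twist": [0,0,0],"gripper": 2.5},
    {"xyz": [0.5,0,0],"twist": [0,0,0],"gripper": 2.5},
    {"xyz": [0.5,0,0],"twist": [0,0,0],"gripper": 2.5},
    {"xyz": [0.5,0,0],"twist": [0,0,0],"gripper": 2.5},
    {"xyz": [0.5,0,0],"twist": [0,0,0],"gripper": 2.5},
  ],
)

```text
t: 9.05
ee_pos: [528.7, 34.4, 206.6]
eef_rot: [0.996, -0.094, -0.0, -0.001]
ft_force: [-1.5, 2.7, -0.2]
gripper_width: 30.5
```

```bash
python3 -c "
from h import *
plan(*c2w(-17,98),206,-10.75)
print(robot.observe()['wrist_torque'])"
```

```text
t 9.05 pos [528.7  34.4 206.6] twist [-0.17  0.02  0.01] then shift cm [ 7.67 -0.01  0.06] F [-1.5  2.7 -0.2] w 30.5 cradle [-93.7  97.9]
[0.36758742 0.17546983 0.16494552]
```

Emit:
jog_arm(
  deltas=[
    {"xyz": [0.6,0,0],"twist": [0,0,0],"gripper": 2.5},
    {"xyz": [0.6,0,0],"twist": [0,0,0],"gripper": 2.5},
    {"xyz": [0.6,0,0],"twist": [0,0,0],"gripper": 2.5},
    {"xyz": [0.6,0,0],"twist": [0,0,0],"gripper": 2.5},
    {"xyz": [0.6,0,0],"twist": [0,0,0],"gripper": 2.5},
  ],
)

```text
t: 9.55
ee_pos: [540.4, 31.9, 205.9]
eef_rot: [0.995, -0.095, -0.027, -0.003]
ft_force: [-9.6, 3.1, 8.8]
gripper_width: 30.4
```

```bash
python3 -c "
from h import *
plan(*c2w(-17,98),206,-10.75)
print(robot.observe()['wrist_torque'])"
```

```text
t 9.55 pos [540.4  31.9 205.9] twist [-0.04  3.1  -0.14] then shift cm [ 6.47 -0.04 -0.01] F [-9.6  3.1  8.8] w 30.4 cradle [-81.7  97.6]
[ 0.37916769  1.2065484  -0.07553397]
```

Emit:
jog_arm(
  squeeze=90,
  deltas=[
    {"xyz": [0.3,0,0],"twist": [0,3,0],"gripper": 2.5},
    {"xyz": [0.6,0,0],"twist": [0,2,0],"gripper": 2.5},
  ],
)

```text
t: 9.75
ee_pos: [536.1, 32.5, 206.0]
eef_rot: [0.995, -0.096, -0.002, 0.0]
ft_force: [-22.6, 11.3, 27.0]
gripper_width: 29.7
```

```bash
python3 -c "
from h import *
plan(*c2w(-17,98),206,-10.75)
print(robot.observe()['wrist_torque'])"
```

```text
t 9.75 pos [536.1  32.5 206. ] twist [ 0.03  0.2  -0.29] then shift cm [ 6.91 -0.05  0.  ] F [-22.6  11.3  27. ] w 29.7 cradle [-86.1  97.5]
[1.90202623 3.78519884 0.35240289]
```

```bash
python3 -c "
from h import *
im=robot.get_image('scene');cv2.imwrite('pics/g5.png',cv2.resize(im[160:260,310:410],(600,600),interpolation=2)[:,:,::-1])
plan(*c2w(-17,98),206,-10.75)"
```

```text
t 9.8 pos [536.1  32.5 206. ] twist [ 0.04  0.14 -0.28] then shift cm [ 6.91 -0.05  0.  ] F [-18.8   8.8  22.5] w 29.7 cradle [-86.1  97.5]
```

View pics/g5.png

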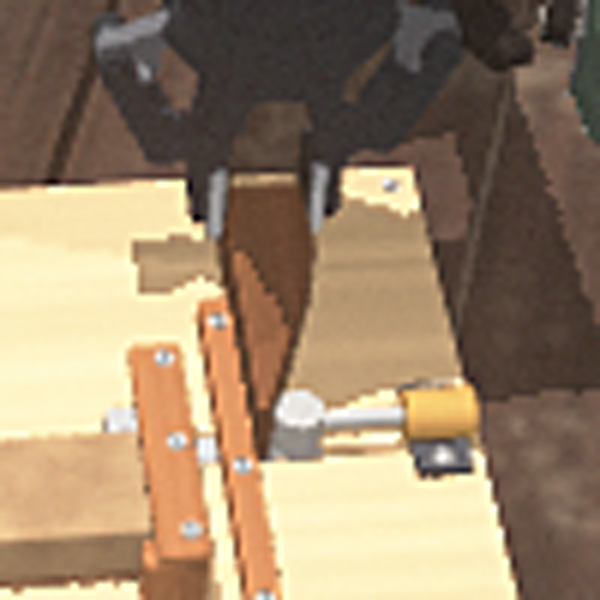

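The wedge is between the fence and the head, with its tip near (265,450) in the crop, but the grip is pitching under load. I'll release it and push low on its rear face with closed fingers turned 90°.

Emit:
jog_arm(
  deltas=[
    {"xyz": [0,0,-0.1],"twist": [0,0,0],"gripper": 3.5},
    {"xyz": [0,0,0],"twist": [0,0,0],"gripper": 4.5},
    {"xyz": [0,0,0],"twist": [0,0,0],"gripper": 5},
    {"xyz": [0,0,-1],"twist": [0,0,0],"gripper": 5},
    {"xyz": [0,0,-2.5],"twist": [0,0,0],"gripper": 5},
    {"xyz": [0,0,-2.5],"twist": [0,0,0],"gripper": 5},
    {"xyz": [0,0,0],"twist": [0,0,0],"gripper": 0},
  ],
)

```text
t: 10.5
ee_pos: [539.7, 30.7, 270.8]
eef_rot: [0.995, -0.097, 0.001, 0.001]
ft_force: [1.0, 0.2, 0.2]
gripper_width: 36.9
```

```bash
python3 -c "
from h import *
print(robot.observe()['q'].round(2))
im=robot.get_image('scene');im2=robot.get_image('top');cv2.imwrite('pics/g6.png',np.hstack([cv2.resize(im[160:260,310:410],(400,400),interpolation=2),cv2.resize(im2[120:220,230:330],(400,400),interpolation=2)])[:,:,::-1])
plan(*c2w(-110,98),270,79.25)"
```

```text
[-0.02  0.4   1.75 -0.    0.99  1.75]
t 10.6 pos [538.2  30.8 268.2] twist [ 5.000e-02  2.200e-01 -9.035e+01] then shift cm [ 0.18 -2.63 -0.18] F [-0.2  0.4 -0.4] w 21.9 cradle [-83.7  96.2]
```

View pics/g6.png

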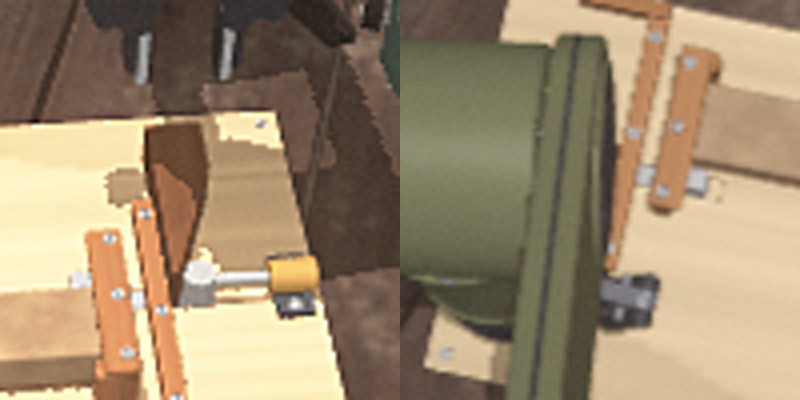

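The wedge stayed in, flat, with its rear top edge at about (177,125) in the left crop.

Emit:
jog_arm(
  deltas=[
    {"xyz": [-1,0,0],"twist": [0,0,-8.4],"gripper": 0},
    {"xyz": [-1,0,0],"twist": [0,0,-8.4],"gripper": 0},
    {"xyz": [-1,0,0],"twist": [0,0,-8.4],"gripper": 0},
    {"xyz": [0,0,0],"twist": [0,0,-8.4],"gripper": 0},
    {"xyz": [0,0,0],"twist": [0,0,-8.4],"gripper": 0},
    {"xyz": [0,0,0],"twist": [0,0,-8.4],"gripper": 0},
    {"xyz": [0,0,0],"twist": [0,0,-8.4],"gripper": 0},
    {"xyz": [0,0,0],"twist": [0,0,-8.4],"gripper": 0},
  ],
)

```text
t: 11.4
ee_pos: [505.0, 31.1, 259.7]
eef_rot: [0.876, 0.483, -0.008, -0.003]
ft_force: [-0.7, 0.1, -0.9]
gripper_width: -0.1
```

Emit:
jog_arm(
  deltas=[
    {"xyz": [0,0,0],"twist": [0,0,-8.4],"gripper": 0},
    {"xyz": [0,0,0],"twist": [0,0,-8.4],"gripper": 0},
    {"xyz": [0,0,0],"twist": [0,0,-4],"gripper": 0},
    {"xyz": [0,0,0],"twist": [0,0,0],"gripper": 0},
    {"xyz": [0,0,0],"twist": [0,0,0],"gripper": 0},
  ],
)

```text
t: 11.9
ee_pos: [503.4, 30.6, 254.0]
eef_rot: [0.771, 0.637, -0.012, -0.008]
ft_force: [0.0, -0.2, -0.1]
gripper_width: -0.2
```

```bash
python3 -c "
from h import *
for p in ((148,128),(207,122)): print(w2c(cast('scene',(310+.25*p[0],160+.25*p[1]),48)[0]))
plan(*c2w(-110,98),230,79.25)"
```

```text
[-87.39405724  84.43880702]
[-89.39499184 118.59405739]
t 11.9 pos [503.4  30.6 254. ] twist [-1.51  0.48 -0.17] then shift cm [0.86 0.79 2.4 ] F [ 0.  -0.2 -0.1] w -0.2 cradle [-117.9   89.4]
```

Emit:
jog_arm(
  deltas=[
    {"xyz": [0.5,0,1],"twist": [-1.5,0.5,0],"gripper": 0},
    {"xyz": [0.3,0,2],"twist": [0,0,0],"gripper": 0},
    {"xyz": [0,0,1.2],"twist": [0,0,0],"gripper": 0},
    {"xyz": [0,0,0],"twist": [0,0,0],"gripper": 0},
    {"xyz": [0,0,0],"twist": [0,0,0],"gripper": 0},
  ],
)

```text
t: 12.4
ee_pos: [504.8, 38.4, 209.5]
eef_rot: [0.774, 0.634, -0.0, -0.0]
ft_force: [0.3, -0.9, 0.6]
gripper_width: -0.1
```

```bash
python3 -c "
from h import *
plan(*c2w(-112,98),197,79.25)"
```

```text
t 12.4 pos [504.8  38.4 209.5] twist [-0.03 -0.01 -0.63] then shift cm [0.06 0.59 1.25] F [ 0.3 -0.9  0.6] w -0.1 cradle [-117.9   97.4]
```

Emit:
jog_arm(
  deltas=[
    {"xyz": [0,0,0.6],"twist": [0,0,-0.6],"gripper": 0},
    {"xyz": [0,0,0.5],"twist": [0,0,0],"gripper": 0},
    {"xyz": [0,0,0],"twist": [-3,0,0],"gripper": 0},
    {"xyz": [0,0,0],"twist": [0,0,0],"gripper": 0},
    {"xyz": [0,0,0],"twist": [0,0,0],"gripper": 0},
  ],
)

```text
t: 12.9
ee_pos: [505.7, 38.1, 198.8]
eef_rot: [0.77, 0.637, 0.018, 0.021]
ft_force: [0.1, 0.1, -0.1]
gripper_width: -0.4
```

```bash
python3 -c "
from h import *
plan(*c2w(-112,98),197,79.25)"
```

```text
t 12.9 pos [505.7  38.1 198.8] twist [ 3.16 -0.04 -0.06] then shift cm [0.07 0.5  0.18] F [ 0.1  0.1 -0.1] w -0.4 cradle [-117.    97.3]
```

Emit:
jog_arm(
  deltas=[
    {"xyz": [0,0.5,0.05],"twist": [0,0,0],"gripper": 0},
    {"xyz": [0,0.5,0.05],"twist": [0,0,0],"gripper": 0},
    {"xyz": [0,0.5,0.05],"twist": [0,0,0],"gripper": 0},
    {"xyz": [0,0.5,0.05],"twist": [0,0,0],"gripper": 0},
  ],
)

```text
t: 13.3
ee_pos: [515.1, 35.6, 196.1]
eef_rot: [0.771, 0.637, 0.006, 0.009]
ft_force: [-9.0, 2.7, 6.6]
gripper_width: 0.2
```

```bash
python3 -c "
from h import *
plan(*c2w(-112,98),197,79.25)"
```

```text
t 13.3 pos [515.1  35.6 196.1] twist [ 1.26  0.11 -0.15] then shift cm [ 0.14 -0.47 -0.09] F [-9.   2.7  6.6] w 0.2 cradle [-107.3   96.6]
```

Emit:
jog_arm(
  deltas=[
    {"xyz": [0,0.7,-0.05],"twist": [-2,0,0],"gripper": 0},
    {"xyz": [0,0.8,0],"twist": [-2,0,0],"gripper": 0},
  ],
)

```text
t: 13.5
ee_pos: [520.9, 34.4, 194.7]
eef_rot: [0.771, 0.636, 0.019, 0.026]
ft_force: [-13.1, 6.7, 10.6]
gripper_width: 0.1
```

```bash
python3 -c "
from h import *
plan(*c2w(-112,98),197,79.25)"
```

```text
t 13.5 pos [520.9  34.4 194.7] twist [ 3.72  0.19 -0.26] then shift cm [ 0.15 -1.06 -0.23] F [-13.1   6.7  10.6] w 0.1 cradle [-101.4   96.5]
```

Emit:
jog_arm(
  deltas=[
    {"xyz": [0.05,0.8,-0.15],"twist": [-0.5,0,0],"gripper": 0},
    {"xyz": [0,0.8,-0.1],"twist": [-0.5,0,0],"gripper": 0},
    {"xyz": [0,0.8,-0.1],"twist": [-0.5,0,0],"gripper": 0},
  ],
)

```text
t: 13.8
ee_pos: [531.2, 32.8, 195.1]
eef_rot: [0.772, 0.635, 0.014, 0.022]
ft_force: [-9.0, 5.2, 0.5]
gripper_width: -0.1
```

```bash
python3 -c "
from h import *
plan(*c2w(-112,98),197,79.25)"
```

```text
t 13.8 pos [531.2  32.8 195.1] twist [ 3.    0.34 -0.34] then shift cm [ 0.12 -2.11 -0.19] F [-9.   5.2  0.5] w -0.1 cradle [-90.9  96.8]
```

Emit:
jog_arm(
  deltas=[
    {"xyz": [0.05,0.9,-0.05],"twist": [-0.8,0,0],"gripper": 0},
    {"xyz": [0,0.9,-0.05],"twist": [-0.8,0,0],"gripper": 0},
    {"xyz": [0,0.9,-0.05],"twist": [-0.8,0,0],"gripper": 0},
    {"xyz": [0,0.9,-0.05],"twist": [-0.8,0,0],"gripper": 0},
    {"xyz": [0,0.9,-0.05],"twist": [-0.8,0,0],"gripper": 0},
  ],
)

```text
t: 14.3
ee_pos: [547.9, 29.6, 193.3]
eef_rot: [0.773, 0.634, 0.008, 0.02]
ft_force: [-14.0, 4.9, 8.6]
gripper_width: 0.1
```

```bash
python3 -c "
from h import *
plan(*c2w(-112,98),197,79.25)"
```

```text
t 14.3 pos [547.9  29.6 193.3] twist [ 2.34  0.68 -0.5 ] then shift cm [ 0.12 -3.8  -0.37] F [-14.    4.9   8.6] w 0.1 cradle [-74.   96.8]
```

Emit:
jog_arm(
  deltas=[
    {"xyz": [0.05,0.9,-0.2],"twist": [-1.2,0.5,-0.3],"gripper": 0},
    {"xyz": [0,0.9,-0.15],"twist": [-1,0,0],"gripper": 0},
    {"xyz": [0,0.9,-0.1],"twist": [-1,0,0],"gripper": 0},
    {"xyz": [0,0.9,-0.1],"twist": [-1,0,0],"gripper": 0},
    {"xyz": [0,0.9,-0.1],"twist": [-1,0,0],"gripper": 0},
  ],
)

```text
t: 14.8
ee_pos: [567.8, 25.3, 192.9]
eef_rot: [0.771, 0.636, 0.015, 0.025]
ft_force: [-15.2, 5.6, 9.6]
gripper_width: -0.0
```

```bash
python3 -c "
from h import *
plan(*c2w(-112,98),197,79.25)"
```

```text
t 14.8 pos [567.8  25.3 192.9] twist [ 3.32  0.53 -0.28] then shift cm [ 0.17 -5.84 -0.41] F [-15.2   5.6   9.6] w -0.0 cradle [-53.6  96.3]
```

Emit:
jog_arm(
  deltas=[
    {"xyz": [0.05,0.8,-0.4],"twist": [-0.5,0.4,-0.2],"gripper": 0},
    {"xyz": [0,0.8,-0.2],"twist": [-0.5,0,0],"gripper": 0},
    {"xyz": [0,0.8,-0.1],"twist": [-0.5,0,0],"gripper": 0},
  ],
)

```text
t: 15.1
ee_pos: [578.8, 22.9, 195.6]
eef_rot: [0.77, 0.637, 0.012, 0.019]
ft_force: [-8.3, 4.9, 0.2]
gripper_width: 0.1
```

```bash
python3 -c "
from h import *
plan(*c2w(-112,98),197,79.25)"
```

```text
t 15.1 pos [578.8  22.9 195.6] twist [ 2.57  0.36 -0.06] then shift cm [ 0.2  -6.96 -0.14] F [-8.3  4.9  0.2] w 0.1 cradle [-42.4  96. ]
```

Emit:
jog_arm(
  deltas=[
    {"xyz": [0.1,0.7,0],"twist": [-0.5,0.3,0],"gripper": 0},
    {"xyz": [0,0.7,-0.05],"twist": [-0.5,0,0],"gripper": 0},
  ],
)

```text
t: 15.3
ee_pos: [587.6, 21.7, 194.2]
eef_rot: [0.77, 0.637, 0.013, 0.018]
ft_force: [-7.1, 5.0, 0.0]
gripper_width: -0.2
```

```bash
python3 -c "
from h import *
plan(*c2w(-112,98),197,79.25)
im=robot.get_image('scene');im2=robot.get_image('top');cv2.imwrite('pics/g7.png',np.hstack([cv2.resize(im[160:300,280:420],(400,400),interpolation=2),cv2.resize(im2[110:210,230:330],(400,400),interpolation=2)])[:,:,::-1])"
```

```text
t 15.3 pos [587.6  21.7 194.2] twist [ 2.54  0.17 -0.06] then shift cm [ 0.16 -7.85 -0.28] F [-7.1  5.   0. ] w -0.2 cradle [-33.5  96.4]
```

View pics/g7.png

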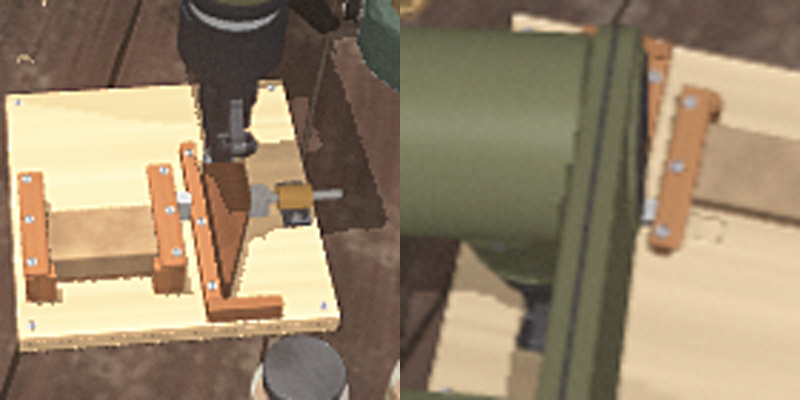

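The wedge is nearly home (tip at (225,292) in the left crop, by the stop), the rod sticks out of the barrel, and the pawl is under the rail. A little more push will seat it.

Emit:
jog_arm(
  deltas=[
    {"xyz": [0.1,0.5,-0.1],"twist": [-0.5,0,0],"gripper": 0},
    {"xyz": [0,0.4,0],"twist": [-0.5,0,0],"gripper": 0},
  ],
)

```text
t: 15.6
ee_pos: [591.2, 21.4, 193.0]
eef_rot: [0.77, 0.637, 0.012, 0.018]
ft_force: [-11.2, 3.2, 7.7]
gripper_width: 0.2
```

Emit:
jog_arm(
  deltas=[
    {"xyz": [0,0.4,0],"twist": [-0.5,0,0],"gripper": 0},
    {"xyz": [0,0.4,0],"twist": [-0.5,0,0],"gripper": 0},
  ],
)

```text
t: 15.8
ee_pos: [592.0, 21.1, 191.5]
eef_rot: [0.771, 0.637, 0.009, 0.017]
ft_force: [-10.7, 3.3, 9.9]
gripper_width: -0.1
```

```bash
python3 -c "
from h import *
plan(*c2w(-60,98),197,79.25)"
```

```text
t 15.8 pos [592.   21.1 191.5] twist [ 2.16  0.39 -0.11] then shift cm [ 0.14 -3.1  -0.55] F [-10.7   3.3   9.9] w -0.1 cradle [-29.   96.6]
```

Emit:
jog_arm(
  deltas=[
    {"xyz": [0,-0.6,-0.3],"twist": [1,0,0],"gripper": 0},
    {"xyz": [0,-1.5,-0.5],"twist": [1,0,0],"gripper": 0},
    {"xyz": [0,-1,-2],"twist": [0,0,0],"gripper": 0},
    {"xyz": [0,0,-3],"twist": [0,0,0],"gripper": 0},
    {"xyz": [0,0,-3],"twist": [0,0,0],"gripper": 0},
    {"xyz": [4,0,-1],"twist": [0,0,0],"gripper": 0},
    {"xyz": [4,0,0],"twist": [0,0,0],"gripper": 0},
    {"xyz": [4,0,0],"twist": [0,0,0],"gripper": 0},
  ],
)

```text
t: 16.6
ee_pos: [581.0, 143.8, 294.4]
eef_rot: [0.774, 0.634, -0.004, 0.001]
ft_force: [0.4, -0.0, -0.8]
gripper_width: -0.2
```

```bash
python3 -c "
from h import *
im=robot.get_image('scene');im2=robot.get_image('top');cv2.imwrite('pics/g8.png',np.hstack([cv2.resize(im[160:300,280:420],(400,400),interpolation=2),cv2.resize(im2[100:240,230:370],(400,400),interpolation=2)])[:,:,::-1])
plan(*c2w(88,0),275,-10.75)"
```

```text
t 16.7 pos [581.9 147.2 294.2] twist [ 0.13  0.26 89.67] then shift cm [15.05 21.87  1.92] F [0.5 0.7 0.2] w 0.2 cradle [-62.5 218.7]
```

View pics/g8.png

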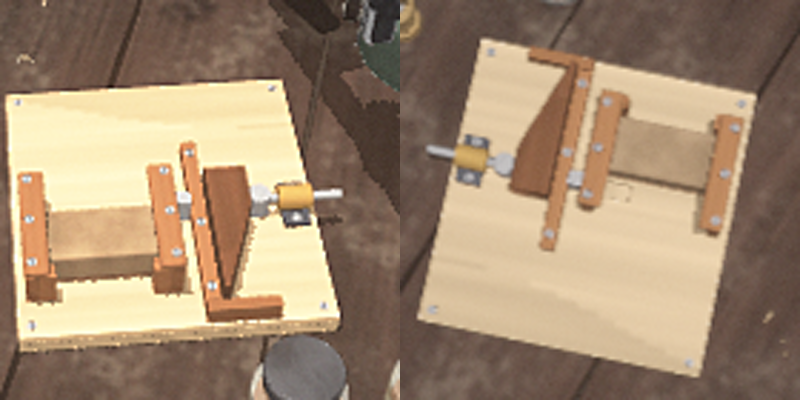

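The wedge is home with its tip at the end stop, the latch is held open and the pawl is clear. The view is unobstructed and the block is still seated. Now I'll turn the tool back and go behind the block.

Emit:
jog_arm(
  deltas=[
    {"xyz": [0,0,0],"twist": [0,0,8.5],"gripper": 3},
    {"xyz": [0,0,0],"twist": [0,0,8.5],"gripper": 3},
    {"xyz": [0,0,0],"twist": [0,0,8.5],"gripper": 3},
    {"xyz": [0,0,0],"twist": [0,0,8.5],"gripper": 3},
    {"xyz": [0,0,0],"twist": [0,0,8.5],"gripper": 3},
    {"xyz": [0,0,0],"twist": [0,0,8.5],"gripper": 3},
    {"xyz": [0,0,0],"twist": [0,0,8.5],"gripper": 3},
    {"xyz": [0,0,0],"twist": [0,0,8.5],"gripper": 3},
  ],
)

```text
t: 17.5
ee_pos: [577.6, 145.2, 296.0]
eef_rot: [0.996, 0.087, -0.003, 0.003]
ft_force: [0.1, 0.0, 0.2]
gripper_width: 30.0
```

Emit:
jog_arm(
  deltas=[
    {"xyz": [0,0,0],"twist": [0,0,8.5],"gripper": 3},
    {"xyz": [0,0,0],"twist": [0,0,8.5],"gripper": 3},
    {"xyz": [0,0,0],"twist": [0,0,4.5],"gripper": 3},
    {"xyz": [0,0,0],"twist": [0,0,0],"gripper": 3},
    {"xyz": [0,0,0],"twist": [0,0,0],"gripper": 3},
  ],
)

```text
t: 18.0
ee_pos: [575.1, 141.9, 296.9]
eef_rot: [0.995, -0.104, -0.004, 0.004]
ft_force: [-0.0, 0.5, 0.1]
gripper_width: 30.2
```

```bash
python3 -c "
from h import *
plan(*c2w(88,0),275,-10.75)"
```

```text
t 18.0 pos [575.1 141.9 296.9] twist [ 0.55  0.42 -1.21] then shift cm [15.62 21.22  2.19] F [-0.   0.5  0.1] w 30.2 cradle [-68.2 212.2]
```

Emit:
jog_arm(
  deltas=[
    {"xyz": [2,2.5,0],"twist": [0.5,0.4,-1.2],"gripper": 3},
    {"xyz": [2.5,3.4,0],"twist": [0,0,0],"gripper": 3},
    {"xyz": [2.5,3.4,0],"twist": [0,0,0],"gripper": 3},
    {"xyz": [2.5,3.4,0],"twist": [0,0,0],"gripper": 3},
    {"xyz": [2.5,3.4,0],"twist": [0,0,0],"gripper": 3},
    {"xyz": [2,2.6,0],"twist": [0,0,0],"gripper": 3},
    {"xyz": [1,1.2,0],"twist": [0,0,0],"gripper": 3},
    {"xyz": [0,0,0],"twist": [0,0,0],"gripper": 3},
  ],
)

```text
t: 18.8
ee_pos: [688.1, -89.4, 297.0]
eef_rot: [0.996, -0.085, -0.001, 0.0]
ft_force: [-1.3, -0.0, 1.1]
gripper_width: 29.5
```

Emit:
jog_arm(
  deltas=[
    {"xyz": [0,0,0],"twist": [0,0,0],"gripper": 3},
  ],
)

```text
t: 18.9
ee_pos: [687.5, -88.9, 296.7]
eef_rot: [0.996, -0.085, -0.001, -0.0]
ft_force: [1.3, -0.3, 0.3]
gripper_width: 29.9
```

```bash
python3 -c "
from h import *
plan(*c2w(88,0),255,-10.75)"
```

```text
t 18.9 pos [687.5 -88.9 296.7] twist [-0.03  0.17  1.04] then shift cm [0.27 0.64 4.17] F [ 1.3 -0.3  0.3] w 29.9 cradle [85.3  6.4]
```

Emit:
jog_arm(
  deltas=[
    {"xyz": [0.3,0.6,1],"twist": [0,0,1],"gripper": 3},
    {"xyz": [0,0,2],"twist": [0,0,0],"gripper": 3},
    {"xyz": [0,0,1],"twist": [0,0,0],"gripper": 3},
    {"xyz": [0,0,0],"twist": [0,0,0],"gripper": 3},
    {"xyz": [0,0,0],"twist": [0,0,0],"gripper": 3},
  ],
)

```text
t: 19.4
ee_pos: [686.8, -89.2, 254.4]
eef_rot: [0.996, -0.091, -0.003, -0.001]
ft_force: [-0.3, -0.4, 0.2]
gripper_width: 30.0
```

```bash
python3 -c "
from h import *
plan(*c2w(87,0),200,-10.75)"
```

```text
t 19.4 pos [686.8 -89.2 254.4] twist [-0.11  0.4   0.32] then shift cm [0.23 0.6  5.44] F [-0.3 -0.4  0.2] w 30.0 cradle [84.7  6. ]
```

Emit:
jog_arm(
  deltas=[
    {"xyz": [0.25,0.6,0.3],"twist": [0,0.4,0.3],"gripper": 3},
    {"xyz": [0,0,0],"twist": [0,0,0],"gripper": 3},
    {"xyz": [0,0,0],"twist": [0,0,0],"gripper": 3},
  ],
)

```text
t: 19.7
ee_pos: [688.7, -95.2, 252.6]
eef_rot: [0.996, -0.093, 0.001, -0.001]
ft_force: [0.0, -0.1, -0.3]
gripper_width: 30.3
```

```bash
python3 -c "
from h import *
plan(*c2w(87,0),200,-10.75)"
```

```text
t 19.7 pos [688.7 -95.2 252.6] twist [-0.1  -0.16  0.07] then shift cm [-0.06  0.05  5.26] F [ 0.  -0.1 -0.3] w 30.3 cradle [87.6  0.5]
```

Emit:
jog_arm(
  deltas=[
    {"xyz": [0,0,1.5],"twist": [0,0,0],"gripper": 3},
    {"xyz": [0,0,2],"twist": [0,0,0],"gripper": 3},
    {"xyz": [0,0,1],"twist": [0,0,0],"gripper": 3},
    {"xyz": [0,0,0.5],"twist": [0,0,0],"gripper": 3},
    {"xyz": [0,0,0],"twist": [0,0,0],"gripper": 3},
  ],
)

```text
t: 20.2
ee_pos: [689.3, -95.8, 200.3]
eef_rot: [0.996, -0.093, 0.003, -0.001]
ft_force: [-0.6, -0.5, 0.3]
gripper_width: 30.6
```

```bash
python3 -c "
from h import *
plan(*c2w(-34,0),198,-10.75)"
```

```text
t 20.2 pos [689.3 -95.8 200.3] twist [-0.1  -0.3   0.02] then shift cm [-12.24   0.     0.23] F [-0.6 -0.5  0.3] w 30.6 cradle [88.4  0. ]
```

Perfectly centred. Now I'll draw the block slowly towards the robot.

Emit:
jog_arm(
  deltas=[
    {"xyz": [-0.6,0,0.1],"twist": [0,0,0],"gripper": 3},
    {"xyz": [-0.6,0,0],"twist": [0,0,0],"gripper": 3},
    {"xyz": [-0.6,0,0],"twist": [0,0,0],"gripper": 3},
    {"xyz": [-0.6,0,0],"twist": [0,0,0],"gripper": 3},
    {"xyz": [-0.6,0,0],"twist": [0,0,0],"gripper": 3},
  ],
)

```text
t: 20.7
ee_pos: [658.6, -89.9, 200.7]
eef_rot: [0.996, -0.093, 0.005, -0.0]
ft_force: [0.2, 0.6, -0.3]
gripper_width: 30.0
```

```bash
python3 -c "
from h import *
plan(*c2w(-34,0),198,-10.75)"
```

```text
t 20.7 pos [658.6 -89.9 200.7] twist [-0.1  -0.51  0.02] then shift cm [-9.11  0.    0.27] F [ 0.2  0.6 -0.3] w 30.0 cradle [57.1  0. ]
```

Emit:
jog_arm(
  deltas=[
    {"xyz": [-0.7,0,0.1],"twist": [0,-0.4,0],"gripper": 3},
    {"xyz": [-0.8,0,0],"twist": [0,0,0],"gripper": 3},
    {"xyz": [-0.8,0,0],"twist": [0,0,0],"gripper": 3},
    {"xyz": [-0.8,0,0],"twist": [0,0,0],"gripper": 3},
    {"xyz": [-0.8,0,0],"twist": [0,0,0],"gripper": 3},
    {"xyz": [-0.8,0,0],"twist": [0,0,0],"gripper": 3},
  ],
)

```text
t: 21.3
ee_pos: [608.3, -80.4, 200.5]
eef_rot: [0.996, -0.093, 0.001, -0.001]
ft_force: [0.3, -0.0, 0.4]
gripper_width: 29.8
```

```bash
python3 -c "
from h import *
plan(*c2w(-34,0),198,-10.75)"
```

```text
t 21.3 pos [608.3 -80.4 200.5] twist [-0.1  -0.16  0.02] then shift cm [-3.99  0.    0.25] F [ 0.3 -0.   0.4] w 29.8 cradle [5.9 0. ]
```

Emit:
jog_arm(
  deltas=[
    {"xyz": [-0.8,0,0.1],"twist": [0,0,0],"gripper": 3},
    {"xyz": [-0.8,0,0],"twist": [0,0,0],"gripper": 3},
    {"xyz": [-0.8,0,0],"twist": [0,0,0],"gripper": 3},
    {"xyz": [-0.7,0,0],"twist": [0,0,0],"gripper": 3},
    {"xyz": [-0.5,0,0],"twist": [0,0,0],"gripper": 3},
    {"xyz": [0,0,0],"twist": [0,0,0],"gripper": 3},
  ],
)

```text
t: 21.9
ee_pos: [568.3, -72.7, 199.4]
eef_rot: [0.996, -0.093, 0.001, -0.001]
ft_force: [-0.3, 0.3, -0.3]
gripper_width: 30.1
```

```bash
python3 -c "
from h import *
plan(*c2w(-34,0),198,-10.75)"
```

```text
t 21.9 pos [568.3 -72.7 199.4] twist [-0.1  -0.09  0.03] then shift cm [0.09 0.01 0.14] F [-0.3  0.3 -0.3] w 30.1 cradle [-34.9   0.1]
```

Emit:
jog_arm(
  deltas=[
    {"xyz": [0.5,0,0],"twist": [0,0,0],"gripper": 3},
    {"xyz": [0,0,-1],"twist": [0,0,0],"gripper": 3},
    {"xyz": [0,0,-3],"twist": [0,0,0],"gripper": 3},
    {"xyz": [0,0,-3],"twist": [0,0,0],"gripper": 3},
    {"xyz": [0,0,-3],"twist": [0,0,0],"gripper": 3},
    {"xyz": [0,4,-1],"twist": [0,0,0],"gripper": 3},
    {"xyz": [0,4,0],"twist": [0,0,0],"gripper": 3},
    {"xyz": [0,4,0],"twist": [0,0,0],"gripper": 3},
  ],
)

```text
t: 22.7
ee_pos: [555.5, -190.9, 318.4]
eef_rot: [0.996, -0.089, 0.004, -0.001]
ft_force: [-0.1, -0.2, -0.1]
gripper_width: 29.9
```

Emit:
jog_arm(
  deltas=[
    {"xyz": [0,4,0],"twist": [0,0,0],"gripper": 3},
    {"xyz": [0,4,0],"twist": [0,0,0],"gripper": 3},
    {"xyz": [0,2,0],"twist": [0,0,0],"gripper": 3},
    {"xyz": [0,0,0],"twist": [0,0,0],"gripper": 3},
    {"xyz": [0,0,0],"twist": [0,0,0],"gripper": 3},
  ],
)

```text
t: 23.2
ee_pos: [537.7, -299.3, 323.7]
eef_rot: [0.996, -0.092, 0.008, 0.002]
ft_force: [-0.2, 0.3, 0.2]
gripper_width: 29.5
```

```bash
python3 -c "
from h import *
im=robot.get_image('scene');im2=robot.get_image('top');cv2.imwrite('pics/g9.png',np.hstack([cv2.resize(im[160:300,280:420],(400,400),interpolation=2),cv2.resize(im2[100:240,230:370],(400,400),interpolation=2)])[:,:,::-1])
b=proj('top',[c2w(-69+a,c,45) for a,c in((-23,-45),(-23,45),(23,45),(23,-45))]);print('block exp in crop',((b-[230,100])*400/140+[400,0]).round().tolist())
w=proj('top',[c2w(a,c,48) for a,c in((-10,82),(-10,114),(25,114),(100,87),(100,82))]);print('wedge exp',((w-[230,100])*400/140+[400,0]).round().tolist())
plan(*c2w(-34,0),198,-10.75)"
```

```text
block exp in crop [[684.0, 328.0], [571.0, 304.0], [584.0, 248.0], [695.0, 271.0]]
wedge exp [[547.0, 193.0], [507.0, 185.0], [517.0, 143.0], [570.0, 59.0], [576.0, 61.0]]
t 23.3 pos [ 537.9 -298.4  323.5] twist [ 0.15 -0.95  0.31] then shift cm [ -1.14 -22.73  12.55] F [ 0.2 -0.1  0.5] w 29.9 cradle [ -22.6 -227.3]
```

View pics/g9.png

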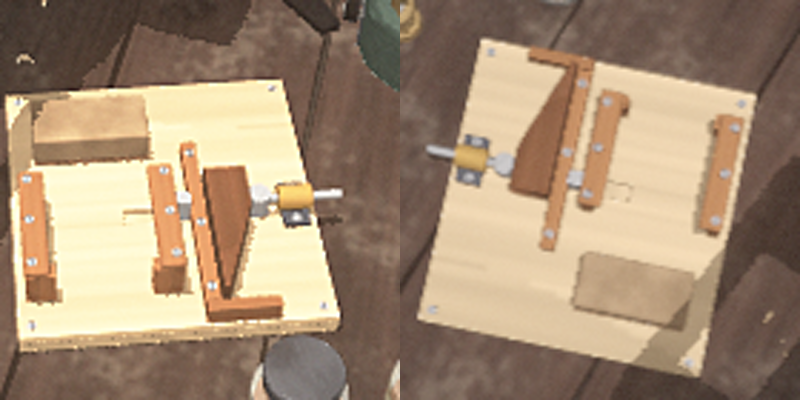

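The final picture matches what I expected. The block lies flat on the apron with corners (585,253), (693,270), (683,328) and (573,308). The wedge is home with its tip at (572,62), and the arm is clear.

```bash
python3 -c "
from bench import robot
print(robot.sign_off())"
```

```text
the job is handed in; nothing more can be done
None
```

The wedge is fully home and holding the latch open, and the block lies flat on the apron. I handed the job in at about 23 s of the 54 s allowed; sign-off gives no verdict.

**What I did**
- I gripped the wedge at its thick end, set it against the fence and pushed the thin end into the gap.
- The gripped push began to pitch: the tool tilted about 3° and the force rose to about 27 N. I let go and pushed the wedge home from behind with closed fingers turned 90°, at about 7–15 N, until it stopped moving forward.
- I pushed the block's rear face from above with two fingers and slid it out of the channel. It met almost no resistance.

**Last checks**
- **Wedge and latch:** in the final top view the wedge's outline is within about 2 mm of its home position, with its tip at the end stop. The pawl is drawn back under the rail. I judged the latch by eye and did not measure its travel.
- **Block:** it lies flat, with its centre at about cradle x -69, y 0 mm by the tool's final position; the top view agrees to about 2 mm.
- **Contact:** the arm stood clear of everything and the force read about zero.
- **Bystanders:** I did not measure the plane, bridge blank and tailpiece again. No move went near them and I saw no sign of contact.

I viewed 12 pictures, the most allowed, where about 8 were planned.

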